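# Hang the scrub brush on the swinging hook under the sink

## Robot

A 7-joint arm with a two-finger parallel gripper is mounted at the origin on the work surface. World frame = base frame: x ahead of the robot, y to its left, z up, the work surface at z = 0. Lengths are in mm, angles in rad, forces in N, time in s.
With the tool pointing down it reaches from about 400 to 850 mm from the base axis. Payload 10.4 kg.
Tool frame: the origin (TCP) lies on the centre line of the jaws, within the pads' length; the fingertips stand 19 mm ahead of it and the grasp point (between the pads) is the TCP; z points along the fingers, y is the line along which they close (so a half turn about z gives the same grasp; the last joint's range is limited). The gripper opens to 87 mm and grips with 3 to 60 N. Pads are 19 mm wide; open, the fingers measure 117 mm over their backs; the gripper's body (75 mm by 190 mm) begins 51 mm behind the grasp point.
Start: joints at [-1.237, 0.332, -0.065, 1.46, 0.022, 1.35, -0.088], TCP at [218.286, 585.663, 241.576] pointing down, gripper open.
Joint ranges: [-2.6, 2.6], [-0.5, 2.12], [-1.47, 1.34], [0.16, 2.42], [-1.27, 4.41], [0.06, 2.06], [-2.6, 2.6]. Speed limits (rad/s): [2.22, 2.22, 2.79, 2.79, 3.14, 3.14, 3.14].

## Interface

Orientations are given as [roll, pitch, yaw] about the fixed x, y, z axes, in that order (R = Rz(yaw) Ry(pitch) Rx(roll)).
In Python, from plant import get_state, read_camera, get_calibration, hand_in, regions_of gives the robot as it stands. The module is installed in compiled form; this text tells all that it offers.
- The arm moves only by the shell command python3 -m handwheel 'ROWS' [FORCE]. ROWS is text: rows parted by semicolons, each of 7 numbers parted by spaces: the finger opening in cm, from 0 to 8.7, then the shift along the tool's x, y, z in cm, then the turn, a rotation vector about the tool's x, y, z in units of 6 degrees (1.0 is 6 degrees). In form: gripper tx ty tz wx wy wz; .... A call has 1 to 12 rows; each row shifts and turns the commanded pose from where the row before left it, along the tool's axes as they then stand; what a row does not reach is not made up. A row lasts 1/12 s, in which the tool goes at most 41.7 mm and 7.16 degrees, less where a joint would pass 70% of its speed; a pose out of reach is approached as far as the arm can. A call is refused whole if a number of a shift passes 4.17 or a number of a turn 1, either way. A call with a gripper value outside its range is refused whole. The fingers move at their own pace and stop on an object; FORCE is the grip in N (left out, the last holds). Time passes only in rows, so rows that do not move let the fingers close. It gives the time, the measured TCP pose, the force, the opening and the grip force at its end, in the units of the state.
- get_state(): the state, without advancing time (a new reading comes with each control period).
- read_camera(name): name is "side" or "top"; returns (picture, depth): 420x560x3 uint8, red, green, blue; 420x560 float32, mm along the optical axis (not along the pixel's ray), 0 where there is no reading.
- get_calibration(name): a dict with "fx", "fy", "cx", "cy" (pixels), "distortion" ([k1, k2, p1, p2, k3] as OpenCV has them; the pictures are not rectified), "R" (3x3) and "t" (3): a world point X has camera coordinates R X + t. Camera axes: x right, y down, z forward; pixel columns grow to the right and rows downward; lengths in mm; the calibration is good to about 2 mm. A picture is of the moment at which its call begins. get_calibration takes no time and is no camera call.
- hand_in(): hands the job in; it is judged then, once.
Trained networks look in the newest picture that a camera, given by its name, has taken for a name from the list of things; names that differ only in an ending like _2 or _b are one class to them, and where a whole thing is asked for, a point or a joint stands for the part that bears it (a point fixed in the world has none). Each returns a list of dicts, best first, with "conf" (0 to 1); they miss things now and then, are a little off and sometimes report something else, mostly with a low value. They report only what shows in the picture. A call takes as long as a camera call.
- regions_of(camera, target): "region" (420x560 bool, what is visible of it) and "centre" ([column, row] in pixels, amid what is visible of it).
The state is a dict: "t": time; "joints": joint angles; "dq": joint speeds; "effort": joint torques, N m; "eef_pos": TCP position; "tool_rot": TCP orientation; "force": force on the tool from outside, world axes, zero at the start; "torque": the same for the moment, N m; "width": finger opening in mm; "grip_force": force on a finger pad.
Only numpy, scipy, OpenCV 4.12 (cv2) and the standard library are available. Lean on these libraries where they do the work, as an engineer would, in place of code of your own. Each camera call takes 0.05 s, during which the arm holds its last target. There are 200 camera calls.

## Task

Pick up the wooden scrub brush by its handle and hang it by its steel ring on the loosely swinging hook. First still the hook: with the ring above the hook's upturned tip, press the ring's far edge gently against the shank until the hook has swung back onto its stop and stays there, then keep it pressed back while you slide the ring down over the tip and seat it in the bend. Ease the head of the brush down, let go, and wait until it hangs from the hook with no more than a gentle sway; never force the hook, and leave the other things where they stand.

Things in the scene. Friction and masses are not known exactly. Their poses are not given: they have to be found in the camera images.
- brush: scrub brush about 150 g, starts on its bristles, handle level. Origin: centre of the bristles' underside; x along the handle to the ring, z up. Head 76 (x -38..38) x 48 x 40 high. Wooden handle: bar 18 wide (y) x 16 high, x = 38..135, centre line 31 above the origin. Centre of mass about 20 towards the ring
- brush_ring (a point): centre of the steel ring at the handle's end, 154 along x and 31 up from the brush origin; axes as the brush. Ring of 7 mm round bar, hole 26, outside 40 across, lying in the brush's x-y plane; its far edge is 20 beyond this point
- bracket: fixed steel upright 385 high on a 90 square foot (8 thick), carrying the hook on an arm that reaches 143 along its own -x at the top. Origin: centre of the foot's underside on the shelf; yaw varies
- hook: J-shaped steel hook, 8 mm round bar, 140 g, swinging freely in the bracket's x-z plane; does not settle by itself in time. Origin: on its pin (still), 130 along the bracket's -x, 355 above the shelf; z up the shank, -x to the tip. Pushed towards the bracket's +x it meets a firm stop 0.25 to 0.5 rad past plumb, beyond its swing: feel for it. Press with 2 to 6 N, never over 15
- hook_tip (a point): centre of the round end of the hook's upturned tip, at (-27, 0, -87) in the hook's frame; metal reaches 4 above it. It is joined to the shank (straight from z = 0 to -103 on the hook's z axis) by a half-round bend of 12 centre-line radius
- hook_bend (a point): lowest point of the bend's centre line, at (-12, 0, -115) in the hook's frame; the seated ring's bar lies on the metal 4 above it, between shank and tip (clear gap 16). A brush hung there reaches about 205 below it
- spray: blue closed spray bottle, 70 mm across, 216 mm high, bystander; origin: centre of its underside
- can: grey can, 66 mm across, 130 mm high, bystander; origin: centre of its underside
- tumbler: steel tumbler, 72 mm across, 100 mm high, bystander; origin: centre of its underside
- dustpan: small steel dustpan, 130 x 160 mm, 42 mm high, with a flat handle reaching 164 mm from the origin, bystander; origin: centre of its underside
- soap_dish: white ceramic soap dish 85 (x) x 125 (y) x 22 mm, bystander; origin: centre of its underside
- jar: clear jar, 60 mm across, 90 mm high, bystander; origin: centre of its underside

How it is judged:
By the outcome, as a careful person would: the job done as asked, in the order asked, and still so for the second after the job is handed in, with the robot touching nothing.
It also fails if it takes over 72 s, if anything falls off the work surface, if the arm or the gripper's body presses on something with over 40 N, if the wrist force passes 120 N, or if a joint passes its speed limit or range.

## Working session

There is one attempt and no reset: what is moved stays moved. The work goes in short steps, Python scripts to look and compute and a shell command to move; the robot and the scene stay as the last step left them, time stands still between calls to the robot, and variables do not carry over. Pictures are saved under pics/ and viewed, at most 10 in all, crops included, and the job is handed in when it is done.

```bash
mkdir -p pics
cat > h.py <<'E'
import numpy as np, cv2
from scipy.spatial.transform import Rotation as Ro
from plant import *
def pts(cam, depth, mask):
    c=get_calibration(cam); K=np.array([[c['fx'],0,c['cx']],[0,c['fy'],c['cy']],[0,0,1]])
    m=mask&(depth>0); v,u=np.nonzero(m); z=depth[v,u].astype(float)
    p=cv2.undistortPoints(np.stack([u,v],1).astype(np.float64)[:,None],K,np.array(c['distortion'],float))[:,0]
    X=np.c_[p*z[:,None],z]
    return (X-np.array(c['t']))@np.array(c['R'])
def save(img,name,box=None,s=1):
    if box: img=img[box[1]:box[3],box[0]:box[2]]
    cv2.imwrite('pics/'+name,cv2.resize(img[:,:,::-1],None,fx=s,fy=s))
def st():
    s=get_state(); print(s['t'],np.round(s['eef_pos'],1),np.round(s['tool_rot'],3),np.round(s['force'],1),s['width'],s['grip_force'],np.round(s['joints'],2))
E
python3 - <<'E'
from h import *
st()
for cam in ['top','side']:
    img,d=read_camera(cam); save(img,cam+'0.png')
    c=get_calibration(cam); print(cam, -np.array(c['R']).T@np.array(c['t']),c['fx'])
    for n in ['brush','brush_ring','bracket','hook','hook_tip','spray','can','tumbler','dustpan','soap_dish','jar']:
        for r in regions_of(cam,n)[:2]:
            P=pts(cam,d,r['region'])
            if len(P): print(n,round(r['conf'],2),np.round(r['centre']),len(P),np.round(np.median(P,0)),np.round(np.percentile(P,2,0)),np.round(np.percentile(P,98,0)))
E
```

```text
0.0 [218.2 585.3 240.8] [-3.14   0.     2.785] [ 0.7 -0.2 -0.4] 87.07038244592275 0.0 [-1.24  0.33 -0.06  1.46  0.02  1.35 -0.09]
top [ 492.67993209   48.01028857 1432.13448879] 531.841386143581
brush 0.79 [405. 267.] 947 [ 462. -247.   38.] [ 404. -294.   -3.] [ 600. -209.   45.]
brush_ring 0.57 [408. 271.] 864 [ 459. -246.   38.] [ 402. -286.    3.] [ 597. -208.   45.]
bracket 0.79 [242. 146.] 1964 [764. 168. 246.] [644. 127.   3.] [823. 201. 389.]
bracket 0.16 [365. 159.] 831 [ 735. -124.  149.] [ 699. -161.    9.] [ 772. -103.  219.]
hook 0.41 [237. 188.] 44 [638. 179. 250.] [621. 177. 241.] [647. 184. 290.]
hook_tip 0.42 [238. 193.] 64 [638. 180. 253.] [619. 176.  -2.] [657. 216. 301.]
spray 0.87 [363. 155.] 802 [ 734. -124.  151.] [ 699. -160.   20.] [ 771. -103.  219.]
can 0.78 [164. 203.] 788 [614. 376. 126.] [586. 354.   4.] [647. 414. 134.]
tumbler 0.79 [430. 170.] 691 [ 720. -311.   44.] [ 682. -333.   -0.] [ 746. -266.  102.]
dustpan 0.75 [183. 291.] 3314 [394. 346.   5.] [261. 270.  -2.] [465. 425.  43.]
soap_dish 0.91 [300. 276.] 1465 [440.  34.   9.] [393. -27.   2.] [
[... 619 characters left out ...]
6. 266.] [625. 171.  -0.] [729. 454. 330.]
spray 0.73 [355. 282.] 1983 [ 733. -152.  133.] [ 703. -172.    2.] [ 775. -108.  218.]
spray 0.72 [274. 152.] 144 [652. 176. 267.] [626. 171.   2.] [731. 448. 328.]
can 0.67 [242. 162.] 940 [614. 364.  89.] [587. 352.   4.] [648. 409. 133.]
tumbler 0.62 [374. 352.] 1244 [ 718. -295.   62.] [ 681. -336.   -0.] [ 748. -268.  101.]
dustpan 0.71 [175. 203.] 2315 [395. 347.   7.] [261. 265.  -0.] [467. 428.  44.]
soap_dish 0.75 [213. 284.] 1412 [441.  33.  10.] [392. -33.   4.] [490.  94.  25.]
jar 0.58 [280. 174.] 575 [715. 309.  63.] [691. 297.   8.] [746. 345.  94.]
jar 0.18 [255. 373.] 1420 [ 460. -254.   38.] [ 401. -295.    2.] [ 600. -213.   43.]
```

View pics/top0.png

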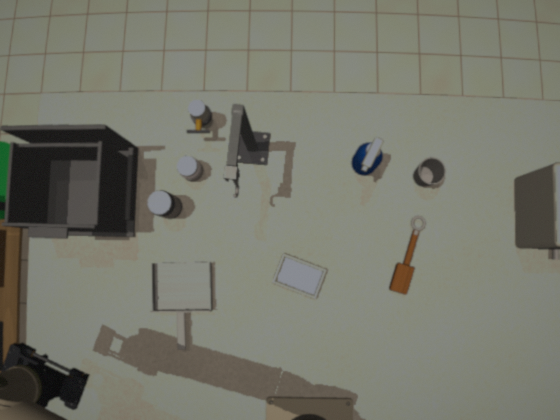

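View pics/side0.png

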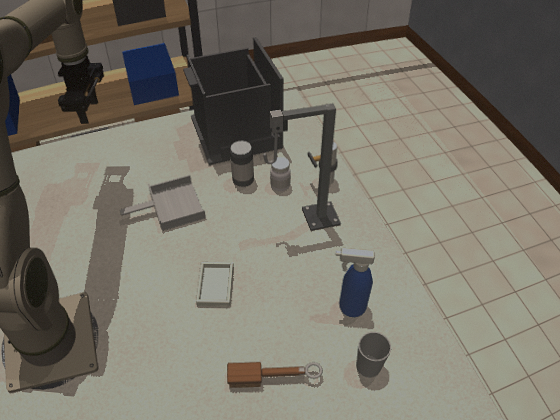

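Run:
```python
from h import *
for cam in ['top','side']:
    img,d=read_camera(cam)
    P=pts(cam,d,regions_of(cam,'brush')[0]['region']); P=P[P[:,2]>25]
    head=P[P[:,0]<490]; 
    r=cv2.minAreaRect(P[:,:2].astype(np.float32)); print(cam,'brush',r)
    h=P[(P[:,2]<42)&(P[:,2]>30)]; 
    # handle: points farther than 60 from head centre
    hc=(np.percentile(head,3,0)+np.percentile(head,97,0))/2
    far=P[np.linalg.norm(P[:,:2]-[440,-245],axis=1)>60]
    vx=cv2.fitLine(far[:,:2].astype(np.float32),cv2.DIST_HUBER,0,.01,.01).ravel(); print('handle line',vx,'yaw',np.arctan2(vx[1],vx[0]),len(far), far.max(0), np.median(far[:,2]))
    B=pts(cam,d,regions_of(cam,'bracket')[0]['region'])
    ar=B[(B[:,2]>340)]; 
    l=cv2.fitLine(ar[:,:2].astype(np.float32),cv2.DIST_HUBER,0,.01,.01).ravel(); print('arm',l,np.arctan2(l[1],l[0]),cv2.minAreaRect(ar[:,:2].astype(np.float32)))
    f=B[(B[:,2]<20)&(B[:,0]>700)]; print('foot',cv2.minAreaRect(f[:,:2].astype(np.float32)))
    H=pts(cam,d,regions_of(cam,'hook')[0]['region']); H=H[H[:,2]>200]; print('hook',H[::max(1,len(H)//25)].round())
```

```text
top brush ((501.8123779296875, -254.1615447998047), (48.511985778808594, 210.68614196777344), 73.7911376953125)
handle line [ 9.5755571e-01 -2.8824827e-01  5.4487329e+02 -2.6573947e+02] yaw -0.29239696 266 [ 602.8250744  -245.91165846   48.52779973] 35.81570483160726Traceback (most recent call last):
  File "<stdin>", line 14, in <module>
cv2.error: OpenCV(4.12.0) /io/opencv/modules/imgproc/src/linefit.cpp:50: error: (-215:Assertion failed) count > 0 in function 'fitLine2D_wods'
```

The top view shows the brush with its head at (402,278) and ring at (418,223), and the bracket with the arm end and hook at about (233,175). The side view shows the hook at (276,150), in front of the jar and can. Next I'll get the bracket's pose and the hook's swing.

Run:
```python
from h import *
for cam in ['top','side']:
    img,d=read_camera(cam)
    A=pts(cam,d,np.ones(d.shape,bool))
    B=A[(A[:,0]>600)&(A[:,0]<860)&(A[:,1]>90)&(A[:,1]<250)]
    ar=B[(B[:,2]>372)&(B[:,2]<400)]
    l=cv2.fitLine(ar[:,:2].astype(np.float32),cv2.DIST_HUBER,0,.01,.01).ravel(); print(cam,'arm',len(ar),l,np.arctan2(l[1],l[0]),cv2.minAreaRect(ar[:,:2].astype(np.float32)),ar.max(0))
    f=B[(B[:,2]<14)&(B[:,2]>5)]; print('foot',len(f),cv2.minAreaRect(f[:,:2].astype(np.float32)),f.min(0),f.max(0))
    H=B[(B[:,2]>225)&(B[:,2]<345)&(B[:,0]<690)]; H=H[np.argsort(H[:,2])]; print('hook',H[::max(1,len(H)//25)].round())
    if cam=='side':
        P=A[(A[:,0]>380)&(A[:,0]<620)&(A[:,1]>-320)&(A[:,1]<-190)&(A[:,2]>25)&(A[:,2]<60)]; print('brush',cv2.minAreaRect(P[:,:2].astype(np.float32)))
```

```text
top arm 843 [ 9.9738616e-01 -7.2255500e-02  7.1804132e+02  1.7324512e+02] -0.07231852 ((720.4819946289062, 174.0462188720703), (25.36064338684082, 155.29672241210938), 86.02481842041016) [798.30823408 191.91941258 391.91830571]
foot 691 ((730.6240234375, 170.2253875732422), (256.8387451171875, 155.20346069335938), 0.9563722610473633) [601.40082882  90.80986384   5.0086393 ] [859.68565946 247.03712899  13.86561391]
hook [[638. 184. 240.]
 [636. 184. 242.]
 [640. 184. 243.]
 [633. 177. 244.]
 [629. 179. 245.]
 [640. 181. 245.]
 [631. 181. 246.]
 [631. 179. 247.]
 [621. 178. 248.]
 [628. 183. 252.]
 [628. 180. 254.]
 [643. 178. 256.]
 [644. 180. 263.]
 [619. 178. 268.]
 [648. 183. 272.]
 [623. 178. 273.]
 [621. 182. 274.]
 [621. 180. 276.]
 [646. 180. 283.]
 [648. 177. 286.]
 [649. 176. 297.]
 [649. 181. 311.]
 [650. 180. 321.]
 [643. 169. 341.]
 [676. 170. 343.]
 [646. 187. 345.]]
side arm 648 [ 9.9661529e-01 -8.2207136e-02  7.1912463e+02  1.6515096e+02] -0.082300015 ((720.4158935546875, 170.06332397460938), (29.30316734313965, 154.29559326171875), 84.73314666748047) [796.82059451 191.07180567 392.15221167]
foot 679 ((729.119140625, 169.59066772460938), (260.4067077636719, 155.76625061035156), 2.5120654106140137) [601.62779073  90.32133489   5.00138783] [859.57320292 249.92635357  13.99779031]
hook [[638. 178. 240.]
 [646. 179. 243.]
 [648. 176. 246.]
 [651. 176. 248.]
 [637. 175. 249.]
 [653. 175. 255.]
 [651. 177. 257.]
 [656. 177. 258.]
 [630. 176. 264.]
 [630. 175. 267.]
 [632. 180. 269.]
 [651. 175. 274.]
 [653. 175. 280.]
 [652. 180. 286.]
 [654. 176. 292.]
 [650. 172. 299.]
 [656. 174. 305.]
 [658. 175. 310.]
 [658. 173. 315.]
 [655. 172. 322.]
 [658. 175. 329.]
 [673. 167. 340.]
 [664. 164. 341.]
 [648. 187. 343.]
 [675. 165. 344.]
 [672. 172. 345.]]
brush ((501.865478515625, -258.4969177246094), (50.8441047668457, 211.83050537109375), 71.7563247680664)
```

```bash
cat >> h.py <<'E'
def go(x,y,z,rpy=None):
    """shift (cm, current tool axes) and turn (6deg units) to reach the target"""
    s=get_state(); R=Ro.from_euler('xyz',s['tool_rot'])
    d=R.inv().apply(np.array([x,y,z])-s['eef_pos'])/10
    print('shift cm',d.round(2),'len',np.linalg.norm(d).round(1))
    if rpy is not None: print('turn',((R.inv()*Ro.from_euler('xyz',rpy)).as_rotvec()/np.radians(6)).round(2))
E
python3 -m handwheel '8.7 -2.9 -2.7 0 0 0 0;8.7 -2.9 -2.7 0 0 0 0;8.7 -2.9 -2.7 0 0 0 0;8.7 -2.9 -2.7 0 0 0 0;8.7 -2.9 -2.7 0 0 0 0;8.7 -2.9 -2.7 0 0 0 0;8.7 -2.9 -2.7 0 0 0 0;8.7 -2.9 -2.7 0 0 0 0;8.7 -2.9 -2.7 0 0 0 0;8.7 -2.9 -2.7 0 0 0 0;8.7 -2.9 -2.7 0 0 0 0;8.7 -2.9 -2.7 0 0 0 0'
python3 -c "
from h import *
st();go(508.5,-258.3,140,[-np.pi,0,2.847])"
```

```text
t: 2.45
eef_pos: [431.7, 158.6, 241.9]
tool_rot: [3.141, 0.0, 2.785]
force: [1.6, 0.8, 0.2]
width: 87.2
grip_force: 0.0
2.45 [431.7 158.6 241.9] [3.141 0.    2.785] [1.6 0.8 0.2] 87.20890908558383 0.0 [-0.76 -0.05  0.3   1.89  0.01  1.3   0.75]
shift cm [-21.75 -36.4   10.16] len 43.6
turn [ 0.01  0.   -0.59]
```

```bash
python3 -m handwheel '8.7 -1.81 -3.03 0.85 0 0 -0.05;8.7 -1.81 -3.03 0.85 0 0 -0.05;8.7 -1.81 -3.03 0.85 0 0 -0.05;8.7 -1.81 -3.03 0.85 0 0 -0.05;8.7 -1.81 -3.03 0.85 0 0 -0.05;8.7 -1.81 -3.03 0.85 0 0 -0.05;8.7 -1.81 -3.03 0.85 0 0 -0.05;8.7 -1.81 -3.03 0.85 0 0 -0.05;8.7 -1.81 -3.03 0.85 0 0 -0.05;8.7 -1.81 -3.03 0.85 0 0 -0.05;8.7 -1.81 -3.03 0.85 0 0 -0.05;8.7 0 0 0 0 0 0'
python3 -c "
from h import *
st();go(508.5,-258.3,32,[-np.pi,0,2.847])"
```

```text
t: 3.45
eef_pos: [510.2, -226.2, 146.6]
tool_rot: [-3.137, -0.001, 2.836]
force: [-0.4, -0.3, -0.5]
width: 87.3
grip_force: 0.0
3.45 [ 510.2 -226.2  146.6] [-3.137e+00 -1.000e-03  2.836e+00] [-0.4 -0.3 -0.5] 87.30151111835124 0.0 [-0.25  0.3   0.7   1.79 -0.21  1.12  1.77]
shift cm [-0.82 -3.07 11.48] len 11.9
turn [-0.04 -0.01 -0.1 ]
```

```bash
python3 -m handwheel '8.7 -0.4 -1.55 1.5 0 0 -0.1;8.7 -0.4 -1.5 2 0 0 0;8.7 0 0 2.5 0 0 0;8.7 0 0 2.5 0 0 0;8.7 0 0 2 0 0 0;8.7 0 0 1 0 0 0;8.7 0 0 0 0 0 0'
python3 - <<'E'
from h import *
st();go(508.5,-258.3,32,[-np.pi,0,2.847])
img,d=read_camera('side'); save(img,'s1.png',(180,300,400,420),3)
E
```

```text
t: 4.03
eef_pos: [508.9, -250.2, 31.1]
tool_rot: [-3.142, -0.003, 2.853]
force: [-0.8, 0.2, -0.1]
width: 86.8
grip_force: 0.0
4.0333 [ 508.9 -250.2   31.1] [-3.142e+00 -3.000e-03  2.853e+00] [-0.8  0.2 -0.1] 86.84756956185103 0.0 [-0.14  0.49  0.63  1.85 -0.35  0.92  1.93]
shift cm [-0.19 -0.79 -0.09] len 0.8
turn [-0.   -0.03  0.06]
```

View pics/s1.png

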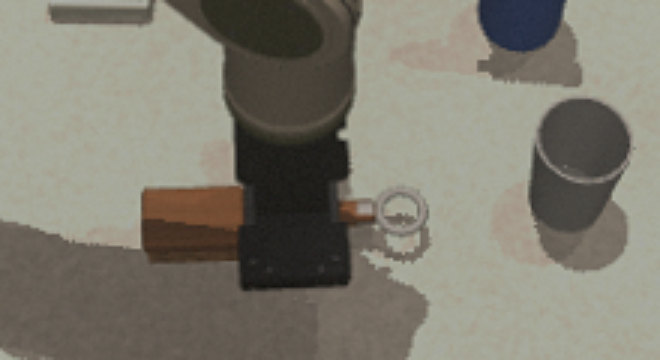

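The jaws straddle the handle, with the ring at crop (400,210) and the head to the left. I'll centre on the handle and close.

```bash
python3 -m handwheel '8.7 -0.1 -0.75 0 0 0 0;8.7 0 0 0 0 0 0;1 0 0 0 0 0 0;1 0 0 0 0 0 0;1 0 0 0 0 0 0;1 0 0 0 0 0 0;1 0 0 0 0 0 0;1 0 0 0 0 0 0;1 0 0 0 0 0 0;1 0 0 0 0 0 0' 45
python3 -m handwheel '1 0 0 0 0 0 0;1 0 0 0 0 0 0;1 0 0 -2 0 0 0;1 0 0 -3 0 0 0;1 0 0 -3 0 0 0;1 0 0 -3 0 0 0;1 0 0 -3 0 0 0;1 0 0 -3 0 0 0;1 0 0 -3 0 0 0;1 0 0 0 0 0 0'
python3 -c "
from h import *
st();go(470,30,270,[-np.pi,0,3.06])"
```

```text
t: 4.92
eef_pos: [509.0, -258.2, 33.0]
tool_rot: [3.142, -0.0, 2.853]
force: [0.6, 0.3, 1.1]
width: 41.5
grip_force: 0.0
t: 5.75
eef_pos: [510.9, -259.7, 238.8]
tool_rot: [3.141, 0.008, 2.852]
force: [-0.1, -1.1, -0.3]
width: 9.9
grip_force: 0.0
5.75 [ 510.9 -259.7  238.8] [3.141 0.008 2.852] [-0.1 -1.1 -0.3] 9.945977093203695 0.0 [-0.22  0.25  0.73  1.65 -0.17  1.3   1.82]
shift cm [12.15 26.61 -3.21] len 29.4
turn [-0.    0.08 -1.98]
```

The fingers close at only about 65 mm/s, so I lifted before they reached the handle. I'll check that the brush stayed put.

Run:
```python
from h import *
for cam in ['side','top']:
    img,d=read_camera(cam); A=pts(cam,d,np.ones(d.shape,bool))
    P=A[(A[:,0]>380)&(A[:,0]<620)&(A[:,1]>-330)&(A[:,1]<-180)&(A[:,2]>25)&(A[:,2]<60)]; print(len(P),'brush',cv2.minAreaRect(P[:,:2].astype(np.float32)))
    if cam=='side': save(img,'s2.png')
```

```text
1283 brush ((502.87237548828125, -256.6416931152344), (49.095237731933594, 211.28857421875), 73.6145248413086)
724 brush ((501.9878845214844, -254.57623291015625), (48.14199447631836, 210.9781036376953), 73.31013488769531)
```

View pics/s2.png

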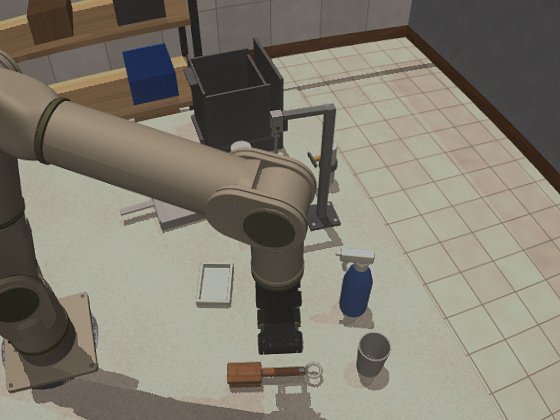

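The brush is unmoved, at (270,373). I'll reopen the fingers, go down again and close for longer.

```bash
python3 -m handwheel '5 0 0 0 0 0 0;5 0 0 2 0 0 0;5 0 0 2 0 0 0;5 0 0 2 0 0 0;5 0 0 2.5 0 0 0;5 0 0 2.5 0 0 0;5 0 0 2.5 0 0 0;5 0 0 2.5 0 0 0;5 0 0 2.5 0 0 0;5 0 0 1.5 0 0 0;5 0 0 0 0 0 0;1 0 0 0 0 0 0'
python3 -m handwheel '1 0 0 0 0 0 0;1 0 0 0 0 0 0;1 0 0 0 0 0 0;1 0 0 0 0 0 0;1 0 0 0 0 0 0;1 0 0 0 0 0 0;1 0 0 0 0 0 0;1 0 0 0 0 0 0;1 0 0 0 0 0 0' 45
```

```text
t: 6.85
eef_pos: [507.7, -258.2, 31.8]
tool_rot: [-3.141, -0.003, 2.852]
force: [0.3, -0.2, -0.0]
width: 47.6
grip_force: 0.0
t: 7.6
eef_pos: [509.4, -258.3, 33.3]
tool_rot: [3.141, 0.001, 2.853]
force: [1.3, -0.3, 4.5]
width: 17.6
grip_force: 45.0
```

```bash
python3 -m handwheel '1 0 0 -1.5 0 0 0;1 0 0 -3 0 0 0;1 0 0 -3 0 0 0;1 0 0 -3 0 0 0;1 0.6 2 -3 0 0 -0.2;1 0.8 2.5 -3 0 0 -0.2;1 1 2.5 -3 0 0 -0.2;1 1 2.5 -2 0 0 -0.2;1 1 3 -1 0 0 -0.2;1 1 3 0 0 0 -0.2;1 1 3 0 0 0 -0.2;1 1 3 0 0 0 -0.2'
python3 -c "
from h import *
st();go(520,180,290,[-np.pi,0,3.065])"
```

```text
t: 8.6
eef_pos: [480.6, -31.5, 257.9]
tool_rot: [3.141, -0.0, 3.021]
force: [1.1, 0.0, -1.5]
width: 17.6
grip_force: 45.0
8.6 [480.6 -31.5 257.9] [ 3.141 -0.     3.021] [ 1.1  0.  -1.5] 17.611553503967126 44.9985396489501 [-0.57 -0.02  0.54  1.83  0.01  1.33  1.42]
shift cm [-1.37 21.47 -3.21] len 21.7
turn [ 0.   -0.   -0.42]
```

```bash
python3 -m handwheel '1 0 2 0 0 0 -0.42;1 0 2.5 0 0 -0.4 0;1 0 2.8 0 0 -0.5 0;1 0 2.8 0 0 -0.5 0;1 0 2.8 0 0 -0.5 0;1 0 2.8 0 0 -0.5 0;1 0 2.8 0 0 -0.5 0;1 0 2 0 0 -0.44 0;1 0 1 0 0 0 0;1 0 0 0 0 0 0'
python3 - <<'E'
from h import *
st()
img,d=read_camera('side'); save(img,'s3.png',(200,60,400,210),4)
A=pts('side',d,np.ones(d.shape,bool))
H=A[(A[:,0]>540)&(A[:,0]<672)&(A[:,1]>150)&(A[:,1]<210)&(A[:,2]>235)&(A[:,2]<340)]
ring=H[H[:,0]<610]; hook=H[H[:,0]>615]
print('ring',len(ring),ring.min(0).round(),ring.max(0).round(),'hook',np.median(hook,0).round(),hook.min(0).round(),hook.max(0).round())
img,d=read_camera('top')
A=pts('top',d,np.ones(d.shape,bool))
H=A[(A[:,0]>540)&(A[:,0]<672)&(A[:,1]>150)&(A[:,1]<210)&(A[:,2]>235)&(A[:,2]<335)]
ring=H[H[:,0]<610]; hook=H[H[:,0]>615]
for n in (ring,hook): 
    if len(n): print(len(n),np.median(n,0).round(),n.min(0).round(),n.max(0).round())
E
```

```text
t: 9.43
eef_pos: [498.2, 183.4, 257.4]
tool_rot: [-3.14, 0.348, 3.069]
force: [-0.3, 0.0, -1.0]
width: 17.6
grip_force: 45.0
9.4333 [498.2 183.4 257.4] [-3.14   0.348  3.069] [-0.3  0.  -1. ] 17.61325319901478 44.999929033219814 [-0.79 -0.11  0.21  1.96  0.27  1.03  0.81]
ring 154 [540. 156. 263.] [591. 196. 296.] hook [651. 176. 271.] [623. 167. 239.] [666. 184. 339.]
207 [563. 177. 283.] [541. 158. 268.] [591. 195. 295.]
49 [642. 179. 248.] [625. 175. 238.] [655. 184. 307.]
```

View pics/s3.png

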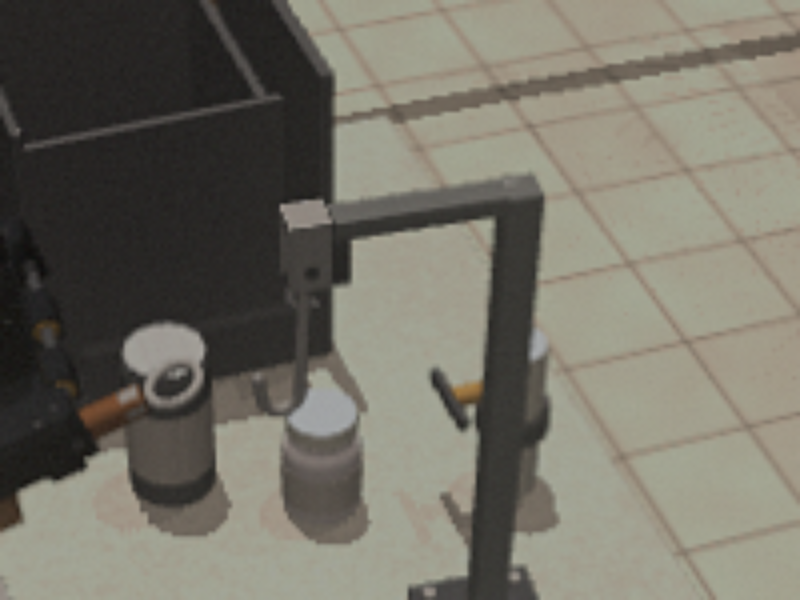

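Ring at crop (175,380), hook tip at (262,380), and the heights and y values agree with the model. I'll shift y about +6.5 mm, then approach along the bracket's x.

```bash
python3 -m handwheel '1 -0.5 0.35 0.1 0 0 0;1 -0.94 0.3 0.34 0 0 0;1 -0.94 0 0.34 0 0 0;1 -0.94 0 0.34 0 0 0;1 -0.7 0 0.26 0 0 0;1 -0.47 0 0.17 0 0 0;1 -0.47 0 0.17 0 0 0;1 -0.3 0 0.1 0 0 0;1 -0.3 0 0.1 0 0 0'
python3 -m handwheel '1 -0.3 0 0.1 0 0 0;1 -0.3 0 0.1 0 0 0;1 -0.3 0 0.1 0 0 0;1 -0.3 0 0.1 0 0 0;1 -0.3 0 0.1 0 0 0;1 -0.3 0 0.1 0 0 0'
python3 -c "
from h import *
st();go(559,184.5,259)"
```

```text
t: 10.28
eef_pos: [558.2, 183.4, 259.0]
tool_rot: [-3.142, 0.35, 3.064]
force: [-0.1, 0.5, -1.6]
width: 17.0
grip_force: 45.0
t: 10.78
eef_pos: [577.2, 181.9, 259.6]
tool_rot: [3.141, 0.35, 3.064]
force: [0.5, 0.1, -1.7]
width: 17.6
grip_force: 45.0
10.7833 [577.2 181.9 259.6] [3.141 0.35  3.064] [ 0.5  0.1 -1.7] 17.625099545751418 44.99976871535182 [-0.75  0.05  0.27  1.8   0.2   1.    0.94]
shift cm [ 1.74  0.12 -0.57] len 1.8
```

```bash
python3 -m handwheel '1 -0.2 0.1 0.07 0 0 0;1 -0.2 0 0.07 0 0 0;1 0 0 0 0 0 0'
python3 - <<'E'
from h import *
st()
img,d=read_camera('side'); save(img,'s4.png',(200,60,400,210),4)
E
```

```text
t: 11.03
eef_pos: [579.9, 182.6, 258.2]
tool_rot: [-3.14, 0.346, 3.065]
force: [-7.5, -1.5, -2.5]
width: 17.5
grip_force: 45.0
11.0333 [579.9 182.6 258.2] [-3.14   0.346  3.065] [-7.5 -1.5 -2.5] 17.529819976891257 45.00436456874013 [-0.74  0.06  0.28  1.79  0.19  1.    0.94]
```

View pics/s4.png

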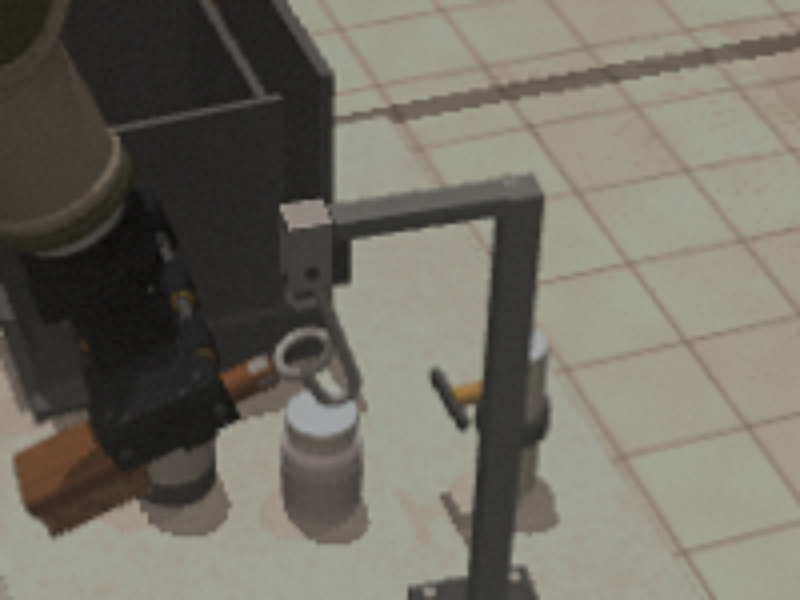

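The hook is on its stop with the ring above the tip: ring at crop (303,352), shank from (325,300) to (352,370). The press is 7.5 N, so I'll ease it to about 4 N and hold.

```bash
python3 -m handwheel '1 0.07 0 -0.02 0 0 0;1 0 0 0 0 0 0;1 0 0 0 0 0 0'; python3 -m handwheel '1 0 0 0 0 0 0;1 0 0 0 0 0 0;1 0 0 0 0 0 0'
```

```text
t: 11.33
eef_pos: [579.6, 182.7, 258.8]
tool_rot: [-3.141, 0.347, 3.065]
force: [-5.5, -0.4, -1.6]
width: 17.5
grip_force: 45.0
t: 11.58
eef_pos: [579.6, 182.7, 258.8]
tool_rot: [-3.141, 0.347, 3.065]
force: [-5.9, -0.3, -2.9]
width: 17.7
grip_force: 45.0
```

```bash
python3 -m handwheel '1 0.05 0 -0.02 0 0 0;1 0 0 0 0 0 0;1 0 0 0 0 0 0'; python3 -m handwheel '1 0 0 0.2 0 0 0;1 0 0 0.3 0 0 0;1 0 0 0.3 0 0 0;1 0 0 0 0 0 0'
```

```text
t: 11.83
eef_pos: [579.5, 182.7, 259.1]
tool_rot: [-3.141, 0.348, 3.065]
force: [-4.6, -0.8, -3.9]
width: 17.4
grip_force: 45.0
t: 12.17
eef_pos: [582.5, 182.5, 251.6]
tool_rot: [-3.141, 0.349, 3.065]
force: [-3.7, 0.4, -2.9]
width: 17.8
grip_force: 45.0
```

```bash
python3 -m handwheel '1 0 0 0.3 0 0 0;1 0 0 0.3 0 0 0;1 0 0 0.3 0 0 0;1 0 0 0 0 0 0'
python3 - <<'E'
from h import *
img,d=read_camera('side'); save(img,'s5.png',(200,60,400,210),4)
E
```

```text
t: 12.5
eef_pos: [585.7, 182.2, 243.3]
tool_rot: [-3.141, 0.349, 3.065]
force: [-3.0, -0.7, -2.9]
width: 17.2
grip_force: 45.0
```

View pics/s5.png

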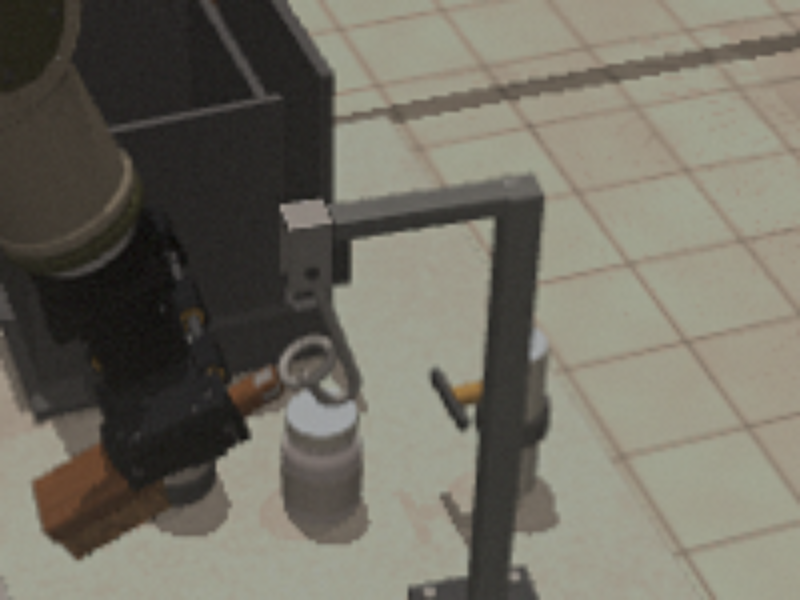

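The tip shows in the hole at crop (313,370), inside the ring centred at (305,362). I'll keep sliding and press a little more.

```bash
python3 -m handwheel '1 -0.03 0 0.3 0 0 0;1 -0.02 0 0.3 0 0 0;1 -0.02 0 0.3 0 0 0;1 0 0 0 0 0 0'; python3 -m handwheel '1 -0.02 0 0.2 0 0 0;1 0 0 0.2 0 0 0;1 0 0 0.2 0 0 0;1 0 0 0 0 0 0'
```

```text
t: 12.88
eef_pos: [589.6, 181.9, 235.0]
tool_rot: [-3.141, 0.35, 3.064]
force: [-3.1, 0.9, -2.3]
width: 17.6
grip_force: 45.0
t: 13.22
eef_pos: [591.7, 181.7, 229.4]
tool_rot: [-3.141, 0.349, 3.064]
force: [-2.7, -0.6, -2.6]
width: 17.0
grip_force: 45.0
```

```bash
python3 -m handwheel '1 -0.05 0 0.2 0 0 0;1 0 0 0.2 0 0 0;1 0 0 0 0 0 0'; python3 -m handwheel '1 0 0 0.2 0 0 0;1 0 0 0 0 0 0'
python3 - <<'E'
from h import *
for c in ['side','top']:
    img,d=read_camera(c)
    if c=='side': save(img,'s6.png',(240,90,320,180),6)
E
```

```text
t: 13.47
eef_pos: [593.5, 181.6, 225.9]
tool_rot: [-3.141, 0.349, 3.064]
force: [-3.5, -0.3, -3.0]
width: 17.5
grip_force: 45.0
t: 13.63
eef_pos: [594.2, 181.5, 224.2]
tool_rot: [-3.142, 0.349, 3.064]
force: [-3.9, -0.7, -2.2]
width: 17.2
grip_force: 45.0
```

View pics/s6.png

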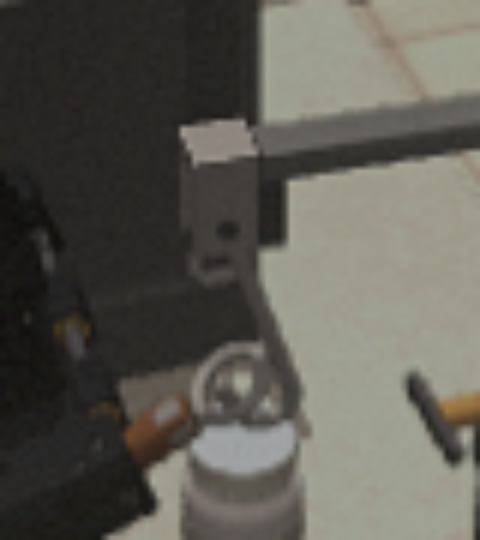

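The tip stands well up through the ring at crop (235,370). I'll continue to the bottom of the bend.

```bash
python3 -m handwheel '1 0 0 0.2 0 0 0;1 0 0 0 0 0 0'; python3 -m handwheel '1 0 0 0.15 0 0 0;1 0 0 0 0 0 0';python3 -m handwheel '1 0.1 0 0.1 0 0 0;1 0 0 0 0 0 0'
```

```text
t: 13.9
eef_pos: [594.9, 181.5, 222.3]
tool_rot: [3.142, 0.35, 3.064]
force: [-5.5, -0.2, -2.9]
width: 17.5
grip_force: 45.0
t: 14.07
eef_pos: [595.5, 181.5, 221.0]
tool_rot: [3.142, 0.35, 3.064]
force: [-3.8, 0.2, -1.9]
width: 17.6
grip_force: 45.0
t: 14.23
eef_pos: [595.2, 181.5, 220.0]
tool_rot: [3.141, 0.351, 3.064]
force: [-0.3, 0.4, -2.3]
width: 17.5
grip_force: 45.0
```

```bash
python3 -m handwheel '1 -0.08 0 0.1 0 0 0;1 0 0 0 0 0 0'; python3 -m handwheel '1 0 0 0.15 0 0 0;1 0 0 0 0 0 0';python3 -m handwheel '1 0 0 0.15 0 0 0;1 0 0 0 0 0 0'
```

```text
t: 14.4
eef_pos: [595.9, 181.5, 219.0]
tool_rot: [3.142, 0.35, 3.064]
force: [-3.1, -0.7, -1.8]
width: 17.5
grip_force: 45.0
t: 14.57
eef_pos: [596.4, 181.4, 217.5]
tool_rot: [-3.141, 0.349, 3.064]
force: [-3.4, 1.0, -3.3]
width: 17.9
grip_force: 45.0
t: 14.73
eef_pos: [596.9, 181.3, 216.0]
tool_rot: [-3.141, 0.349, 3.064]
force: [-3.4, 0.3, -2.6]
width: 17.7
grip_force: 45.0
```

```bash
python3 -m handwheel '1 0 0 0.15 0 0 0;1 0 0 0 0 0 0'; python3 -m handwheel '1 0 0 0.15 0 0 0;1 0 0 0 0 0 0';python3 -m handwheel '1 0 0 0.15 0 0 0;1 0 0 0 0 0 0'
```

```text
t: 14.9
eef_pos: [597.4, 181.3, 214.6]
tool_rot: [-3.141, 0.349, 3.064]
force: [-3.9, -0.2, -2.7]
width: 17.3
grip_force: 45.0
t: 15.07
eef_pos: [597.9, 181.2, 213.2]
tool_rot: [-3.141, 0.349, 3.064]
force: [-5.3, 0.3, -1.5]
width: 17.3
grip_force: 45.0
t: 15.23
eef_pos: [598.4, 181.2, 211.8]
tool_rot: [-3.141, 0.349, 3.064]
force: [-3.6, 0.3, -1.7]
width: 17.8
grip_force: 45.0
```

```bash
python3 -m handwheel '1 0 0 0.15 0 0 0;1 0 0 0 0 0 0'; python3 -m handwheel '1 0 0 0.15 0 0 0;1 0 0 0 0 0 0'
python3 - <<'E'
from h import *
img,d=read_camera('side'); save(img,'s7.png',(240,90,320,180),6)
E
```

```text
t: 15.4
eef_pos: [598.9, 181.2, 210.5]
tool_rot: [-3.142, 0.35, 3.064]
force: [-4.1, -0.4, -1.4]
width: 17.7
grip_force: 45.0
t: 15.57
eef_pos: [599.5, 181.1, 209.1]
tool_rot: [-3.142, 0.35, 3.064]
force: [-4.1, -0.7, -2.3]
width: 17.8
grip_force: 45.0
```

View pics/s7.png

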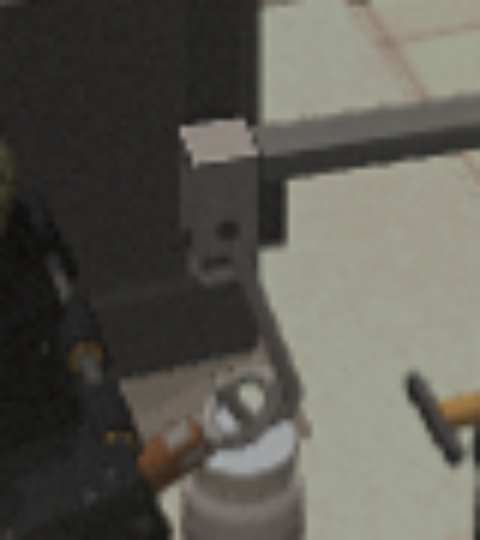

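The tip is now far up through the ring, whose centre is at crop (238,410), and the bend bottom at (285,410) is close. I'll go on a little, until it bears.

```bash
for i in 1; do :; done; python3 -m handwheel '1 0 0 0.15 0 0 0;1 0 0 0 0 0 0'; python3 -m handwheel '1 0 0 0.15 0 0 0;1 0 0 0 0 0 0';  python3 -m handwheel '1 0 0 0 0 0 0'; python3 -c "
from h import *
img,d=read_camera('side');A=pts('side',d,np.ones(d.shape,bool))
H=A[(A[:,0]>600)&(A[:,0]<720)&(A[:,1]>150)&(A[:,1]<205)&(A[:,2]>205)&(A[:,2]<335)]
H=H[np.argsort(H[:,2])]; print(len(H)); print(H[::3].round().astype(int).tolist())
"
```

```text
t: 15.78
eef_pos: [600.0, 181.1, 207.7]
tool_rot: [-3.142, 0.35, 3.064]
force: [-4.3, 0.2, -1.3]
width: 17.8
grip_force: 45.0
t: 15.95
eef_pos: [600.5, 181.1, 206.3]
tool_rot: [-3.142, 0.35, 3.064]
force: [-4.2, -0.1, -1.8]
width: 17.5
grip_force: 45.0
t: 16.03
eef_pos: [600.5, 181.1, 206.3]
tool_rot: [-3.142, 0.35, 3.064]
force: [-3.9, 0.1, -3.4]
width: 17.7
grip_force: 45.0
391
[[631, 172, 216], [630, 170, 222], [627, 170, 223], [638, 170, 227], [625, 170, 227], [633, 170, 228], [628, 171, 228], [636, 171, 229], [629, 173, 230], [642, 167, 231], [633, 169, 232], [625, 179, 233], [645, 168, 233], [641, 169, 233], [642, 173, 233], [639, 173, 234], [638, 176, 235], [645, 168, 236], [632, 176, 236], [633, 171, 237], [646, 170, 237], [651, 168, 238], [639, 171, 239], [657, 180, 239], [638, 178, 240], [650, 173, 240], [644, 171, 241], [642, 175, 241], [650, 167, 242], [642, 181, 242], [643, 177, 243], [648, 174, 243], [651, 169, 243], [635, 175, 244], [652, 172, 244], [647, 181, 244], [687, 175, 244], [671, 173, 244], [685, 176, 245], [668, 173, 245], [660, 188, 245], [669, 176, 246], [6
[... 810 characters left out ...]
0], [685, 176, 280], [603, 192, 281], [607, 190, 281], [601, 180, 281], [611, 156, 282], [678, 171, 283], [604, 188, 283], [609, 195, 283], [602, 197, 284], [603, 176, 284], [604, 195, 285], [605, 197, 285], [604, 204, 287], [602, 196, 287], [612, 205, 287], [605, 199, 287], [677, 170, 287], [606, 155, 288], [601, 153, 288], [608, 201, 288], [608, 161, 288], [602, 155, 289], [604, 154, 289], [608, 151, 291], [679, 176, 291], [604, 155, 291], [675, 171, 293], [674, 176, 295], [670, 173, 299], [676, 175, 302], [676, 175, 305], [668, 174, 308], [669, 170, 311], [668, 173, 315], [670, 171, 316], [671, 174, 320], [671, 176, 321], [667, 172, 326], [662, 172, 327], [669, 175, 328], [663, 173, 332]]
```

The depth points put the ring's bar at about (679, 257). That matches the bend flank, where the bar should rest against the shank, and since bottoming the brush has turned a little in the pads. It's seated, so I'll ease the head down along an arc about the bend with a lighter grip.

```bash
python3 -c "
from h import *
st();go(604.4,181,181,[np.pi,.5,3.064])"
```

```text
16.0833 [600.4 181.1 206.3] [-3.142  0.349  3.064] [-4.3  0.2 -2.5] 17.29602573405725 44.99617589637637 [-0.72  0.14  0.29  1.82  0.17  0.89  0.96]
shift cm [0.49 0.02 2.51] len 2.6
turn [ 0.   -1.44  0.  ]
```

```bash
python3 -m handwheel '1 0.12 0 0.3 0 -0.18 0;1 0.12 0 0.35 0 -0.18 0;1 0.12 0 0.35 0 -0.18 0;1 0.12 0 0.35 0 -0.18 0' 30; python3 -m handwheel '1 0 0 0.35 0 -0.18 0;1 0 0 0.35 0 -0.18 0;1 0 0 0.35 0 -0.18 0;1 0 0 0.1 0 -0.18 0;1 0 0 0 0 0 0'; python3 -c "
from h import *
st();go(604.4,181,181,[np.pi,.5,3.064]);go(616,180,164,[np.pi,.62,3.064])"
```

```text
t: 16.42
eef_pos: [601.9, 181.2, 192.8]
tool_rot: [3.14, 0.428, 3.064]
force: [0.4, -0.0, -1.4]
width: 17.9
grip_force: 30.0
t: 16.83
eef_pos: [606.5, 180.9, 182.2]
tool_rot: [3.141, 0.503, 3.065]
force: [-0.3, 0.2, 1.0]
width: 18.0
grip_force: 30.0
16.8333 [606.5 180.9 182.2] [3.141 0.503 3.065] [-0.3  0.2  1. ] 17.982583561846244 29.998895516619086 [-0.78  0.11  0.29  1.96  0.37  0.68  0.76]
shift cm [ 0.24 -0.01  0.01] len 0.2
turn [0.01 0.03 0.01]
shift cm [ 0.04 -0.02  2.06] len 2.1
turn [ 0.01 -1.12  0.  ]
```

```bash
python3 -m handwheel '1 0.03 0 0.3 0 -0.19 0;1 0.03 0 0.4 0 -0.19 0;1 0 0 0.4 0 -0.19 0;1 0 0 0.4 0 -0.19 0;1 0 0 0.4 0 -0.19 0;1 0 0 0.16 0 -0.19 0;1 0 0 0 0 0 0'; python3 -c "
from h import *
st();go(631.5,179,155,[np.pi,.75,3.064])
for c in ['side']:
    img,d=read_camera(c);A=pts(c,d,np.ones(d.shape,bool))
    H=A[(A[:,0]>590)&(A[:,0]<720)&(A[:,1]>150)&(A[:,1]<205)&(A[:,2]>195)&(A[:,2]<335)]
    H=H[np.argsort(H[:,2])]; print(H[::5].round().astype(int).tolist())"
```

```text
t: 17.42
eef_pos: [616.8, 180.2, 164.6]
tool_rot: [3.141, 0.622, 3.064]
force: [0.0, -0.8, 2.2]
width: 17.6
grip_force: 30.0
17.4167 [616.8 180.2 164.6] [3.141 0.622 3.064] [ 0.  -0.8  2.2] 17.63318481932806 29.999514631927013 [-0.83  0.11  0.31  2.05  0.61  0.54  0.51]
shift cm [-0.64 -0.01  1.64] len 1.8
turn [ 0.01 -1.22  0.  ]
[[635, 171, 195], [628, 181, 196], [626, 183, 198], [629, 176, 200], [636, 172, 201], [629, 177, 203], [632, 185, 205], [638, 169, 207], [630, 170, 209], [641, 173, 209], [635, 177, 211], [636, 171, 213], [645, 168, 216], [645, 183, 217], [636, 172, 219], [646, 187, 220], [641, 180, 221], [638, 179, 222], [644, 172, 223], [602, 196, 225], [652, 189, 226], [653, 191, 228], [647, 165, 229], [610, 196, 230], [597, 195, 231], [652, 189, 233], [651, 161, 234], [612, 154, 235], [604, 195, 236], [611, 192, 236], [597, 204, 237], [656, 162, 238], [605, 195, 238], [606, 199, 239], [602, 188, 239], [597, 169, 240], [611, 199, 240], [594, 154, 241], [601, 182, 241], [657, 157, 242], [595, 156, 242], [608, 205, 243], [594, 159, 243], [603, 198, 243], [600, 164, 244], [598, 199, 244], [659, 169, 244], [599, 151, 245], [672, 176, 245], [655, 173, 246], [650, 174, 246], [604, 167, 247], [602, 152, 247], [660, 181, 247], [607, 195, 248], [667, 177, 249], [659, 163, 249], [661, 182, 250], [663, 181, 250], [660, 173, 251], [650, 174, 253], [673, 172, 254], [653, 181, 256], [648, 175, 259], [646, 177, 261], [671, 176, 265], [677, 176, 267], [645, 173, 268], [644, 177, 272], [670, 173, 277], [667, 171, 283], [670, 173, 286], [670, 179, 291], [664, 176, 295], [664, 177, 301], [663, 173, 307], [668, 174, 312], [661, 175, 315], [665, 171, 320], [663, 174, 325], [659, 170, 332]]
```

Everything follows the plan: tip at (645,270), ring bar in the bend at about (662,250), and the hook swinging back toward plumb. Continuing.

```bash
python3 -m handwheel '1 -0.08 0 0.25 0 -0.2 0;1 -0.1 0 0.25 0 -0.2 0;1 -0.12 0 0.25 0 -0.2 0;1 -0.12 0 0.25 0 -0.2 0;1 -0.12 0 0.25 0 -0.2 0;1 -0.12 0 0.15 0 -0.2 0;1 0 0 0 0 0 0' 25; python3 -c "
from h import *
st();go(648,178,153,[np.pi,.87,3.064])"
```

```text
t: 18.05
eef_pos: [630.5, 179.1, 157.8]
tool_rot: [3.141, 0.747, 3.064]
force: [-0.2, -0.2, 3.7]
width: 17.8
grip_force: 25.0
18.05 [630.5 179.1 157.8] [3.141 0.747 3.064] [-0.2 -0.2  3.7] 17.83333924967346 25.00002815388143 [-0.9   0.13  0.36  2.11  0.96  0.45  0.15]
shift cm [-0.96  0.02  1.54] len 1.8
turn [ 0.01 -1.17  0.  ]
```

```bash
python3 -m handwheel '1 -0.2 0 0.15 0 -0.19 0;1 -0.2 0 0.22 0 -0.19 0;1 -0.2 0 0.22 0 -0.19 0;1 -0.18 0 0.25 0 -0.19 0;1 -0.18 0 0.25 0 -0.19 0;1 -0.15 0 0.22 0 -0.19 0;1 0 0 0 0 0 0' 20
python3 - <<'E'
from h import *
st();go(648,178,155,[np.pi,.87,3.064])
img,d=read_camera('side'); save(img,'s8.png',(220,80,360,220),4.2)
E
```

```text
t: 18.63
eef_pos: [647.2, 177.2, 155.7]
tool_rot: [-3.14, 0.865, 3.065]
force: [0.3, 0.1, 0.9]
width: 18.0
grip_force: 20.0
18.6333 [647.2 177.2 155.7] [-3.14   0.865  3.065] [0.3 0.1 0.9] 17.955874363722 20.0000700680539 [-0.95  0.17  0.41  2.16  1.37  0.42 -0.27]
shift cm [0.01 0.09 0.1 ] len 0.1
turn [-0.01 -0.05  0.01]
```

View pics/s8.png

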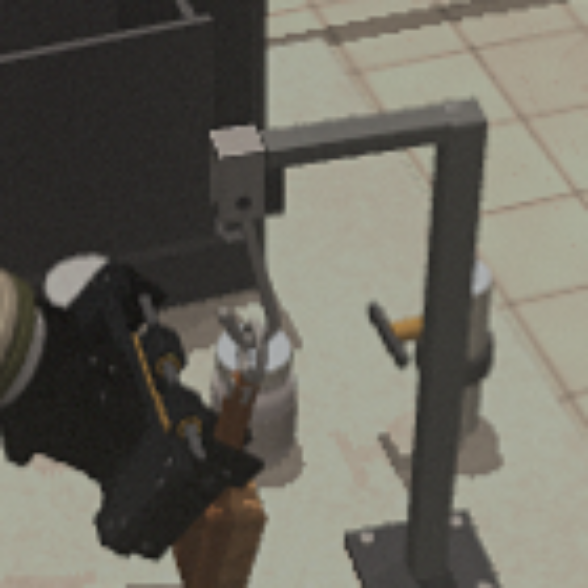

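The brush hangs nearly upright with its ring at crop (240,340) in the hook, and the fingers hold the handle at about (220,440). I'll loosen the grip so it settles, then release it.

```bash
python3 -m handwheel '1 0 0 0 0 0 0;1 0 0 0 0 0 0;1 0 0 0 0 0 0;1 0 0 0 0 0 0;1 0 0 0 0 0 0;1 0 0 0 0 0 0' 3;python3 -m handwheel '1.85 0 0 0 0 0 0;1.9 0 0 0 0 0 0;2 0 0 0 0 0 0;2 0 0 0 0 0 0;2 0 0 0 0 0 0;2 0 0 0 0 0 0;2 0 0 0 0 0 0;2 0 0 0 0 0 0;2 0 0 0 0 0 0;2 0 0 0 0 0 0;2 0 0 0 0 0 0;2 0 0 0 0 0 0'
cat > m.py <<'E'
from h import *
for c in ['side','top']:
    img,d=read_camera(c);A=pts(c,d,np.ones(d.shape,bool))
    def b(z0,z1):
        H=A[(A[:,0]>590)&(A[:,0]<720)&(A[:,1]>140)&(A[:,1]<215)&(A[:,2]>z0)&(A[:,2]<z1)]
        return len(H),np.median(H,0).round(1) if len(H) else None,np.percentile(H,5,0).round() if len(H) else None,np.percentile(H,95,0).round() if len(H) else None
    print(c,get_state()['t'],'head',b(35,100),'handle',b(175,215),'shank',b(280,330))
E
python3 m.py
```

```text
t: 19.18
eef_pos: [647.1, 177.4, 155.9]
tool_rot: [3.141, 0.865, 3.064]
force: [0.2, 0.7, -1.4]
width: 17.8
grip_force: 3.0
t: 20.18
eef_pos: [647.1, 177.5, 155.8]
tool_rot: [3.141, 0.865, 3.064]
force: [-0.6, -0.1, 0.0]
width: 20.2
grip_force: 0.0
side 20.2333 head (263, array([636.8, 158.2,  70.6]), array([623., 154.,  46.]), array([662., 188.,  96.])) handle (126, array([645.1, 170.6, 195.2]), array([613., 155., 177.]), array([656., 197., 213.])) shank (52, array([662.8, 173.6, 307.2]), array([658., 171., 284.]), array([669., 177., 328.]))
top 20.2833 head (20, array([652.4, 158.4,  57.3]), array([627., 157.,  45.]), array([662., 197.,  92.])) handle (86, array([636.5, 179.7, 183.3]), array([609., 160., 176.]), array([644., 200., 212.])) shank (0, None, None, None)
```

```bash
python3 -m handwheel '2.5 0 0 0 0 0 0;3 0 0 0 0 0 0;3.5 0 0 0 0 0 0;4 0 0 0 0 0 0;4.5 0 0 0 0 0 0;4.5 0 0 0 0 0 0;4.5 0 0 0 0 0 0;4.5 0 0 0 0 0 0;4.5 0 0 0 0 0 0'
python3 -m handwheel '4.5 0.6 0 -0.7 0 0 0;4.5 0.6 0 -0.7 0 0 0;4.5 0.6 0 -0.7 0 0 0;4.5 1 0 -1.2 0 0 0;4.5 1 0 -1.2 0 0 0;4.5 1.2 0 -1.5 0 0 0;4.5 1.2 0 -1.5 0 0 0;4.5 1.2 0 -1.5 0 0 0;4.5 1.2 0 -1.5 0 0 0;4.5 1.2 0 -1.5 0 0 0;4.5 1.2 0 -1.5 0 0 0;4.5 0 0 0 0 0 0'
for i in 1 2 3; do python3 m.py; done
```

```text
t: 21.03
eef_pos: [647.1, 177.5, 155.8]
tool_rot: [3.142, 0.865, 3.064]
force: [-0.2, -0.2, -0.4]
width: 44.9
grip_force: 0.0
t: 22.03
eef_pos: [492.7, 190.0, 160.4]
tool_rot: [3.137, 0.866, 3.063]
force: [0.7, -0.3, 0.9]
width: 45.1
grip_force: 0.0
side 22.0833 head (275, array([641.8, 158.2,  73.4]), array([630., 154.,  46.]), array([667., 192.,  97.])) handle (89, array([646.6, 170.5, 198. ]), array([641., 167., 178.]), array([656., 182., 212.])) shank (55, array([660.3, 174. , 306. ]), array([656., 171., 283.]), array([665., 178., 329.]))
top 22.1333 head (91, array([628.9, 172.5,  71.5]), array([625., 157.,  49.]), array([661., 199.,  96.])) handle (31, array([640.2, 176.1, 204.5]), array([638., 170., 181.]), array([645., 184., 212.])) shank (0, None, None, None)
side 22.1833 head (271, array([637.3, 158.8,  71.8]), array([626., 155.,  45.]), array([663., 195.,  98.])) handle (88, array([643.9, 171.8, 195.4]), array([638., 167., 178.]), array([654., 183., 213.])) shank (54, array([659.6, 174.1, 305.4]), array([656., 171., 283.]), array([664., 178., 327.]))
top 22.2333 head (90, array([627.8, 173.3,  72.6]), array([625., 157.,  48.]), array([659., 200.,  97.])) handle (35, array([639.6, 176. , 202. ]), array([637., 171., 176.]), array([645., 184., 213.])) shank (0, None, None, None)
side 22.2833 head (278, array([639.9, 158.7,  72.8]), array([628., 155.,  46.]), array([665., 191.,  98.])) handle (89, array([645.1, 171.5, 197. ]), array([639., 167., 177.]), array([654., 181., 213.])) shank (48, array([660. , 174.3, 306.9]), array([656., 171., 284.]), array([664., 178., 328.]))
top 22.3333 head (91, array([631.9, 171.3,  74.6]), array([629., 157.,  44.]), array([664., 199.,  97.])) handle (32, array([642.1, 175.3, 201.2]), array([640., 170., 178.]), array([648., 184., 211.])) shank (0, None, None, None)
```

It hangs free with a few millimetres of sway. I'll wait for it to settle and check the other things.

```bash
Z='4.5 0 0 0 0 0 0;4.5 0 0 0 0 0 0;4.5 0 0 0 0 0 0;4.5 0 0 0 0 0 0;4.5 0 0 0 0 0 0;4.5 0 0 0 0 0 0;4.5 0 0 0 0 0 0'; : ; python3 -m handwheel '4.5 1.2 0 -1.5 0 0 0;4.5 1.2 0 -1.5 0 0 0;4.5 0 0 0 0 0 0;4.5 0 0 0 0 0 0;4.5 0 0 0 0 0 0;4.5 0 0 0 0 0 0;4.5 0 0 0 0 0 0;4.5 0 0 0 0 0 0;4.5 0 0 0 0 0 0;4.5 0 0 0 0 0 0;4.5 0 0 0 0 0 0;4.5 0 0 0 0 0 0' | head -1
python3 -m handwheel '4.5 0 0 0 0 0 0;4.5 0 0 0 0 0 0;4.5 0 0 0 0 0 0;4.5 0 0 0 0 0 0;4.5 0 0 0 0 0 0;4.5 0 0 0 0 0 0;4.5 0 0 0 0 0 0;4.5 0 0 0 0 0 0;4.5 0 0 0 0 0 0;4.5 0 0 0 0 0 0;4.5 0 0 0 0 0 0;4.5 0 0 0 0 0 0' | head -1
python3 -m handwheel '4.5 0 0 0 0 0 0;4.5 0 0 0 0 0 0;4.5 0 0 0 0 0 0;4.5 0 0 0 0 0 0;4.5 0 0 0 0 0 0;4.5 0 0 0 0 0 0;4.5 0 0 0 0 0 0;4.5 0 0 0 0 0 0;4.5 0 0 0 0 0 0;4.5 0 0 0 0 0 0;4.5 0 0 0 0 0 0;4.5 0 0 0 0 0 0' | head -1
python3 - <<'E'
from h import *
for i in range(14):
    img,d=read_camera('side');A=pts('side',d,np.ones(d.shape,bool))
    m=lambda z0,z1: np.median(A[(A[:,0]>590)&(A[:,0]<720)&(A[:,1]>140)&(A[:,1]<215)&(A[:,2]>z0)&(A[:,2]<z1)],0).round(1)
    print(round(get_state()['t'],2),m(45,100),m(280,330))
for n in ['can','tumbler','soap_dish','jar','spray','dustpan']:
    r=regions_of('side',n)
    if r: print(n,np.median(pts('side',d,r[0]['region']),0).round())
E
```

```text
t: 23.33
t: 24.33
t: 25.33
25.38 [648.  158.2  74. ] [661.5 174.  307.6]
25.43 [653.1 158.3  73.2] [662.2 173.8 306.1]
25.48 [657.4 157.2  73.5] [662.9 174.1 304.7]
25.53 [659.8 157.   73.6] [663.2 174.3 306.7]
25.58 [662.9 156.8  72.1] [663.2 174.3 307.5]
25.63 [665.2 156.8  72.8] [663.4 174.  306.7]
25.68 [666.4 156.7  72.2] [664.  173.8 304.7]
25.73 [663.8 156.8  73.6] [663.3 173.7 305.9]
25.78 [661.8 156.9  72.7] [663.4 174.1 306.7]
25.83 [658.9 157.   73.3] [662.8 174.2 305.6]
25.88 [655.7 157.3  73.6] [662.4 174.5 307. ]
25.93 [651.4 157.9  72.7] [661.  173.9 308. ]
25.98 [648.3 158.5  72.8] [660.8 174.4 305.2]
26.03 [644.6 158.7  73.1] [660.4 174.2 309. ]
can [661. 175. 273.]
tumbler [ 719. -298.   62.]
soap_dish [661. 175. 278.]
jar [723. 305.  61.]
spray [ 733. -152.  133.]
dustpan [357. 330.  10.]
```

The head is swaying roughly ±20 mm, so I'll wait longer.

```bash
W() { :; }
python3 -m handwheel '4.5 0 0 0 0 0 0;4.5 0 0 0 0 0 0;4.5 0 0 0 0 0 0;4.5 0 0 0 0 0 0;4.5 0 0 0 0 0 0;4.5 0 0 0 0 0 0;4.5 0 0 0 0 0 0;4.5 0 0 0 0 0 0;4.5 0 0 0 0 0 0;4.5 0 0 0 0 0 0;4.5 0 0 0 0 0 0;4.5 0 0 0 0 0 0' | head -1
python3 -m handwheel '4.5 0 0 0 0 0 0;4.5 0 0 0 0 0 0;4.5 0 0 0 0 0 0;4.5 0 0 0 0 0 0;4.5 0 0 0 0 0 0;4.5 0 0 0 0 0 0;4.5 0 0 0 0 0 0;4.5 0 0 0 0 0 0;4.5 0 0 0 0 0 0;4.5 0 0 0 0 0 0;4.5 0 0 0 0 0 0;4.5 0 0 0 0 0 0' | head -1
python3 -m handwheel '4.5 0 0 0 0 0 0;4.5 0 0 0 0 0 0;4.5 0 0 0 0 0 0;4.5 0 0 0 0 0 0;4.5 0 0 0 0 0 0;4.5 0 0 0 0 0 0;4.5 0 0 0 0 0 0;4.5 0 0 0 0 0 0;4.5 0 0 0 0 0 0;4.5 0 0 0 0 0 0;4.5 0 0 0 0 0 0;4.5 0 0 0 0 0 0' | head -1
python3 -m handwheel '4.5 0 0 0 0 0 0;4.5 0 0 0 0 0 0;4.5 0 0 0 0 0 0;4.5 0 0 0 0 0 0;4.5 0 0 0 0 0 0;4.5 0 0 0 0 0 0;4.5 0 0 0 0 0 0;4.5 0 0 0 0 0 0;4.5 0 0 0 0 0 0;4.5 0 0 0 0 0 0;4.5 0 0 0 0 0 0;4.5 0 0 0 0 0 0' | head -1
python3 -m handwheel '4.5 0 0 0 0 0 0;4.5 0 0 0 0 0 0;4.5 0 0 0 0 0 0;4.5 0 0 0 0 0 0;4.5 0 0 0 0 0 0;4.5 0 0 0 0 0 0;4.5 0 0 0 0 0 0;4.5 0 0 0 0 0 0;4.5 0 0 0 0 0 0;4.5 0 0 0 0 0 0;4.5 0 0 0 0 0 0;4.5 0 0 0 0 0 0' | head -1
cat > sway.py <<'E'
from h import *
o=[]
for i in range(22):
    img,d=read_camera('side');A=pts('side',d,np.ones(d.shape,bool))
    m=lambda z0,z1: np.median(A[(A[:,0]>590)&(A[:,0]<720)&(A[:,1]>140)&(A[:,1]<215)&(A[:,2]>z0)&(A[:,2]<z1)],0).round(1)
    o.append((m(45,100)[0],m(280,330)[0]))
print(get_state()['t'],[float(a) for a,_ in o],'shank',np.min(o,0)[1],np.max(o,0)[1])
E
python3 sway.py
```

```text
t: 27.33
t: 28.33
t: 29.33
t: 30.33
t: 31.33
32.4333 [654.0, 656.5, 659.9, 661.3, 663.7, 663.9, 662.1, 660.3, 656.9, 653.8, 651.1, 648.2, 645.0, 643.1, 642.4, 642.9, 643.1, 645.5, 648.1, 651.5, 654.4, 656.8] shank 659.8 663.4
```

Now ±11 mm and decaying. I'll wait some more.

```bash
python3 -m handwheel '4.5 0 0 0 0 0 0;4.5 0 0 0 0 0 0;4.5 0 0 0 0 0 0;4.5 0 0 0 0 0 0;4.5 0 0 0 0 0 0;4.5 0 0 0 0 0 0;4.5 0 0 0 0 0 0;4.5 0 0 0 0 0 0;4.5 0 0 0 0 0 0;4.5 0 0 0 0 0 0;4.5 0 0 0 0 0 0;4.5 0 0 0 0 0 0' | head -1
python3 -m handwheel '4.5 0 0 0 0 0 0;4.5 0 0 0 0 0 0;4.5 0 0 0 0 0 0;4.5 0 0 0 0 0 0;4.5 0 0 0 0 0 0;4.5 0 0 0 0 0 0;4.5 0 0 0 0 0 0;4.5 0 0 0 0 0 0;4.5 0 0 0 0 0 0;4.5 0 0 0 0 0 0;4.5 0 0 0 0 0 0;4.5 0 0 0 0 0 0' | head -1
python3 -m handwheel '4.5 0 0 0 0 0 0;4.5 0 0 0 0 0 0;4.5 0 0 0 0 0 0;4.5 0 0 0 0 0 0;4.5 0 0 0 0 0 0;4.5 0 0 0 0 0 0;4.5 0 0 0 0 0 0;4.5 0 0 0 0 0 0;4.5 0 0 0 0 0 0;4.5 0 0 0 0 0 0;4.5 0 0 0 0 0 0;4.5 0 0 0 0 0 0' | head -1
python3 -m handwheel '4.5 0 0 0 0 0 0;4.5 0 0 0 0 0 0;4.5 0 0 0 0 0 0;4.5 0 0 0 0 0 0;4.5 0 0 0 0 0 0;4.5 0 0 0 0 0 0;4.5 0 0 0 0 0 0;4.5 0 0 0 0 0 0;4.5 0 0 0 0 0 0;4.5 0 0 0 0 0 0;4.5 0 0 0 0 0 0;4.5 0 0 0 0 0 0' | head -1
python3 -m handwheel '4.5 0 0 0 0 0 0;4.5 0 0 0 0 0 0;4.5 0 0 0 0 0 0;4.5 0 0 0 0 0 0;4.5 0 0 0 0 0 0;4.5 0 0 0 0 0 0;4.5 0 0 0 0 0 0;4.5 0 0 0 0 0 0;4.5 0 0 0 0 0 0;4.5 0 0 0 0 0 0;4.5 0 0 0 0 0 0;4.5 0 0 0 0 0 0' | head -1
python3 -m handwheel '4.5 0 0 0 0 0 0;4.5 0 0 0 0 0 0;4.5 0 0 0 0 0 0;4.5 0 0 0 0 0 0;4.5 0 0 0 0 0 0;4.5 0 0 0 0 0 0;4.5 0 0 0 0 0 0;4.5 0 0 0 0 0 0;4.5 0 0 0 0 0 0;4.5 0 0 0 0 0 0;4.5 0 0 0 0 0 0;4.5 0 0 0 0 0 0' | head -1
python3 -m handwheel '4.5 0 0 0 0 0 0;4.5 0 0 0 0 0 0;4.5 0 0 0 0 0 0;4.5 0 0 0 0 0 0;4.5 0 0 0 0 0 0;4.5 0 0 0 0 0 0;4.5 0 0 0 0 0 0;4.5 0 0 0 0 0 0;4.5 0 0 0 0 0 0;4.5 0 0 0 0 0 0;4.5 0 0 0 0 0 0;4.5 0 0 0 0 0 0' | head -1
python3 -m handwheel '4.5 0 0 0 0 0 0;4.5 0 0 0 0 0 0;4.5 0 0 0 0 0 0;4.5 0 0 0 0 0 0;4.5 0 0 0 0 0 0;4.5 0 0 0 0 0 0;4.5 0 0 0 0 0 0;4.5 0 0 0 0 0 0;4.5 0 0 0 0 0 0;4.5 0 0 0 0 0 0;4.5 0 0 0 0 0 0;4.5 0 0 0 0 0 0' | head -1
python3 -m handwheel '4.5 0 0 0 0 0 0;4.5 0 0 0 0 0 0;4.5 0 0 0 0 0 0;4.5 0 0 0 0 0 0;4.5 0 0 0 0 0 0;4.5 0 0 0 0 0 0;4.5 0 0 0 0 0 0;4.5 0 0 0 0 0 0;4.5 0 0 0 0 0 0;4.5 0 0 0 0 0 0;4.5 0 0 0 0 0 0;4.5 0 0 0 0 0 0' | head -1
python3 -m handwheel '4.5 0 0 0 0 0 0;4.5 0 0 0 0 0 0;4.5 0 0 0 0 0 0;4.5 0 0 0 0 0 0;4.5 0 0 0 0 0 0;4.5 0 0 0 0 0 0;4.5 0 0 0 0 0 0;4.5 0 0 0 0 0 0;4.5 0 0 0 0 0 0;4.5 0 0 0 0 0 0;4.5 0 0 0 0 0 0;4.5 0 0 0 0 0 0' | head -1
python3 -m handwheel '4.5 0 0 0 0 0 0;4.5 0 0 0 0 0 0;4.5 0 0 0 0 0 0;4.5 0 0 0 0 0 0;4.5 0 0 0 0 0 0;4.5 0 0 0 0 0 0;4.5 0 0 0 0 0 0;4.5 0 0 0 0 0 0;4.5 0 0 0 0 0 0;4.5 0 0 0 0 0 0;4.5 0 0 0 0 0 0;4.5 0 0 0 0 0 0' | head -1
python3 -m handwheel '4.5 0 0 0 0 0 0;4.5 0 0 0 0 0 0;4.5 0 0 0 0 0 0;4.5 0 0 0 0 0 0;4.5 0 0 0 0 0 0;4.5 0 0 0 0 0 0;4.5 0 0 0 0 0 0;4.5 0 0 0 0 0 0;4.5 0 0 0 0 0 0;4.5 0 0 0 0 0 0;4.5 0 0 0 0 0 0;4.5 0 0 0 0 0 0' | head -1
python3 sway.py
```

```text
t: 33.43
t: 34.43
t: 35.43
t: 36.43
t: 37.43
t: 38.43
t: 39.43
t: 40.43
t: 41.43
t: 42.43
t: 43.43
t: 44.43
45.5333 [659.2, 657.6, 658.5, 653.7, 652.8, 650.6, 650.1, 647.5, 646.1, 646.2, 646.0, 647.9, 648.4, 650.5, 652.8, 654.0, 656.4, 657.7, 658.1, 658.8, 658.5, 657.9] shank 660.1 663.2
```

```bash
python3 -m handwheel '4.5 0 0 0 0 0 0;4.5 0 0 0 0 0 0;4.5 0 0 0 0 0 0;4.5 0 0 0 0 0 0;4.5 0 0 0 0 0 0;4.5 0 0 0 0 0 0;4.5 0 0 0 0 0 0;4.5 0 0 0 0 0 0;4.5 0 0 0 0 0 0;4.5 0 0 0 0 0 0;4.5 0 0 0 0 0 0;4.5 0 0 0 0 0 0' | head -1
python3 -m handwheel '4.5 0 0 0 0 0 0;4.5 0 0 0 0 0 0;4.5 0 0 0 0 0 0;4.5 0 0 0 0 0 0;4.5 0 0 0 0 0 0;4.5 0 0 0 0 0 0;4.5 0 0 0 0 0 0;4.5 0 0 0 0 0 0;4.5 0 0 0 0 0 0;4.5 0 0 0 0 0 0;4.5 0 0 0 0 0 0;4.5 0 0 0 0 0 0' | head -1
python3 -m handwheel '4.5 0 0 0 0 0 0;4.5 0 0 0 0 0 0;4.5 0 0 0 0 0 0;4.5 0 0 0 0 0 0;4.5 0 0 0 0 0 0;4.5 0 0 0 0 0 0;4.5 0 0 0 0 0 0;4.5 0 0 0 0 0 0;4.5 0 0 0 0 0 0;4.5 0 0 0 0 0 0;4.5 0 0 0 0 0 0;4.5 0 0 0 0 0 0' | head -1
python3 -m handwheel '4.5 0 0 0 0 0 0;4.5 0 0 0 0 0 0;4.5 0 0 0 0 0 0;4.5 0 0 0 0 0 0;4.5 0 0 0 0 0 0;4.5 0 0 0 0 0 0;4.5 0 0 0 0 0 0;4.5 0 0 0 0 0 0;4.5 0 0 0 0 0 0;4.5 0 0 0 0 0 0;4.5 0 0 0 0 0 0;4.5 0 0 0 0 0 0' | head -1
python3 -m handwheel '4.5 0 0 0 0 0 0;4.5 0 0 0 0 0 0;4.5 0 0 0 0 0 0;4.5 0 0 0 0 0 0;4.5 0 0 0 0 0 0;4.5 0 0 0 0 0 0;4.5 0 0 0 0 0 0;4.5 0 0 0 0 0 0;4.5 0 0 0 0 0 0;4.5 0 0 0 0 0 0;4.5 0 0 0 0 0 0;4.5 0 0 0 0 0 0' | head -1
python3 -m handwheel '4.5 0 0 0 0 0 0;4.5 0 0 0 0 0 0;4.5 0 0 0 0 0 0;4.5 0 0 0 0 0 0;4.5 0 0 0 0 0 0;4.5 0 0 0 0 0 0;4.5 0 0 0 0 0 0;4.5 0 0 0 0 0 0;4.5 0 0 0 0 0 0;4.5 0 0 0 0 0 0;4.5 0 0 0 0 0 0;4.5 0 0 0 0 0 0' | head -1
python3 -m handwheel '4.5 0 0 0 0 0 0;4.5 0 0 0 0 0 0;4.5 0 0 0 0 0 0;4.5 0 0 0 0 0 0;4.5 0 0 0 0 0 0;4.5 0 0 0 0 0 0;4.5 0 0 0 0 0 0;4.5 0 0 0 0 0 0;4.5 0 0 0 0 0 0;4.5 0 0 0 0 0 0;4.5 0 0 0 0 0 0;4.5 0 0 0 0 0 0' | head -1
python3 -m handwheel '4.5 0 0 0 0 0 0;4.5 0 0 0 0 0 0;4.5 0 0 0 0 0 0;4.5 0 0 0 0 0 0;4.5 0 0 0 0 0 0;4.5 0 0 0 0 0 0;4.5 0 0 0 0 0 0;4.5 0 0 0 0 0 0;4.5 0 0 0 0 0 0;4.5 0 0 0 0 0 0;4.5 0 0 0 0 0 0;4.5 0 0 0 0 0 0' | head -1
python3 sway.py; python3 -c "
from plant import *
print(hand_in())"
```

```text
t: 46.53
t: 47.53
t: 48.53
t: 49.53
t: 50.53
t: 51.53
t: 52.53
t: 53.53
54.6333 [651.1, 648.8, 647.9, 647.3, 647.7, 647.9, 648.1, 650.3, 650.9, 652.1, 653.9, 654.8, 656.9, 657.1, 658.4, 658.5, 657.0, 654.2, 653.9, 652.2, 650.6, 648.5] shank 660.5 663.1
the job is handed in; nothing more can be done
None
```

The brush hangs by its ring in the hook's bend, swaying about ±5 mm at the head when I handed in at about 55 s. The press on the stop briefly read 7.5 N before I eased it to 3–6 N, it dipped to near zero for about 0.2 s at the bottom of the slide, and the networks' last check missed the can and soap dish.

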